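# Show a carton's code to the counter reader

## Robot

A 7-joint arm with a two-finger parallel gripper is mounted at the origin on the work surface. World frame = base frame: x ahead of the robot, y to its left, z up, the work surface at z = 0. Lengths are in mm, angles in rad, forces in N, time in s.
With the tool pointing down it reaches from about 400 to 875 mm from the base axis. Payload 4.4 kg.
Tool frame: the origin (TCP) lies at the very end of the fingers, on their centre line; the grasp point (between the pads) lies 19 mm behind it; z points along the fingers, x is the direction in which the jaws open and shut, and the axes are right-handed (so a half turn about z gives the same grasp; the last joint's range is limited). The gripper opens to 85 mm and grips with 20 to 120 N. Pads are 22 mm wide; open, the fingers measure 114 mm over their backs; the gripper's body (76 mm by 85 mm) begins 54 mm behind the grasp point. The pads swing forward as they close: fully open they stand 13 mm farther back than shut.
Start: joints at [-1.206, 0.628, 0.038, 1.517, -0.027, 0.996, -0.02], TCP at [271.417, 590.636, 231.313] pointing down, gripper open.
Joint ranges: [-3.06, 3.06], [-0.37, 2.12], [-1.25, 1.32], [0.18, 2.47], [-1.1, 4.24], [0.23, 1.98], [-2.94, 2.94]. Speed limits (rad/s): [2.57, 2.57, 3.14, 3.14, 3.14, 3.14, 3.14].

## Interface

Orientations are given as [roll, pitch, yaw] about the fixed x, y, z axes, in that order (R = Rz(yaw) Ry(pitch) Rx(roll)).
In Python, from cell import telemetry, get_image, get_calibration, ctrl gives the robot as it stands. The module is installed in compiled form; this text tells all that it offers.
- The arm moves only by the tool arm_command, never from a script. Its arguments are lists of equal length, an entry for each row: "rot": the turn, a rotation vector about the world's x, y, z in degrees, a list of three; "slide": the shift along the world's x, y, z in mm, a list of three; "gripper": the finger opening in mm, from 0 to 85.4. A call has 1 to 5 rows; each row shifts and turns the pose as measured when the row begins; what a row does not reach is not made up. A row lasts 1/12 s, in which the tool goes at most 41.7 mm and 7.16 degrees, less where a joint would pass 70% of its speed; a pose out of reach is approached as far as the arm can. A call with a gripper value outside its range is refused whole. The fingers move at their own pace and stop on an object; the grip force is fixed at half the most. Time passes only in rows, so rows that do not move let the fingers close. It gives the time, the measured TCP pose, the force and the opening at its end, in the units of the state.
- telemetry.read_state(): the state, without advancing time (a new reading comes with each control period).
- get_image(name): name is "scene" or "side" or "wrist"; returns (picture, depth): 384x512x3 uint8, red, green, blue; 384x512 float32, mm along the optical axis (not along the pixel's ray), 0 where there is no reading.
- get_calibration(name): a dict with "fx", "fy", "cx", "cy" (pixels), "xyz" and "attitude" of the camera in the world. Camera axes: x right, y up, looking along -z (the intrinsics and any distortion apply to the point x, -y, -z); pixel columns grow to the right and rows downward; lengths in mm; the calibration is good to about 2 mm. A picture is of the moment at which its call begins: read the wrist's pose just before it. get_calibration takes no time and is no camera call; for the wrist camera it gives the pose at the moment of the call.
- ctrl.finish_job(): hands the job in, once; it reports no verdict.
The state is a dict: "clock": time; "qpos": joint angles; "qd": joint speeds; "tau": joint torques, N m; "eef_pos": TCP position; "tool_rot": TCP orientation; "force": force on the tool from outside, world axes, zero at the start; "torque": the same for the moment, N m; "width": finger opening in mm.
Only numpy, scipy, OpenCV 4.12 (cv2) and the standard library are available. Lean on these libraries where they do the work, as an engineer would, in place of code of your own. Each camera call takes 0.05 s, during which the arm holds its last target.

## Task

Stand the small flat carton upright on the counter on its short end, code label at the bottom, and let go. Then take it by its top half and hold it up to the code reader: upright, label end down, the label squarely facing the window, level with and centred on it, about 10 cm away. Finish while holding it there still; never touch the reader, and leave the jar, tin, cup and cake box where they are.

Things in the scene. Friction and masses are not known exactly. Their poses are not given: they have to be found in the camera images.
- carton: small closed rigid carton of plain brown card, 100 x 60 x 28 mm, about 0.12 kg. Origin at its centre; x along the 100 mm length, from the label end to the plain end; y along the 60 mm width; z along the thickness, out of the broad face with the label. It starts flat on the counter, label face up, plain end pointing roughly to the robot's right (-y), up to 0.85 rad aside
- code (a point): centre of the white code label with dark bars (36 x 46 mm) on the carton's labelled broad face: on the carton at x = -27 mm, y = 0, z = +14 mm, that is 23 mm from the label end; axes as the carton's
- reader: code reader, fixed: round black foot 110 mm across, 14 mm high; steel post 18 mm thick, 180 mm tall; black head 80 mm high, 74 mm wide, from 53 mm in front of the post axis to 18 mm behind it, its height differing per run. Origin under the foot's centre, on the counter; the window looks along -x, z up. It stands to the robot's left, window looking roughly to the robot's right
- window (a point): centre of the reader's flat window (50 mm wide, 44 mm high), on the head's front, 55 mm in front of the post's axis and 120 to 180 mm above the counter; axes as the reader's: -x points out of the window, y level along it, z up
- jar: closed jar, 64 mm across, 85 mm tall, origin at the centre of its underside; leave it alone
- tin: closed metal tin, 72 mm across, 110 mm tall, origin at the centre of its underside; leave it alone
- cup: white cup, 66 mm across, 55 mm tall, origin at the centre of its underside; leave it alone
- cake_box: closed white cake box, 124 x 124 mm, 72 mm tall, origin at the centre of its underside; leave it alone
Things that resemble listed ones, but are neither listed nor needed, are in the scene too. There is more than one size of the carton; the job needs the largest. Of the things that look like the reader, the larger one is meant.

How it is judged (in metres and radians):
On the way:
1. the carton stands on the counter on its label end, upright, let go and at rest (angle between carton's own x axis and vertical below 0.08 rad and height (world z) of carton between 0.045 and 0.056 m and linear speed of carton below 0.02 m/s and contact force between carton and the fingers below 0.05 N and contact force between carton and the arm below 0.05 N), for 0.3 s.
At the end, for the whole second after the job is handed in: The gripper holds the carton still by its upper half, clear of all else: label end down, upright within 10 degrees, label turned to the window within 11 degrees, the label's centre 75 to 125 mm in front of the window and within 18 mm of its centre sideways and in height (x of code in the frame of window between -0.125 and -0.075 m and y of code in the frame of window between -0.018 and 0.018 m and z of code in the frame of window between -0.018 and 0.018 m and z of window in the frame of carton above 0.05 m and angle between the z axis of carton and the x axis of window, either way round below 0.2 rad and angle between carton's own x axis and vertical below 0.17 rad and height (world z) of carton above 0.11 m and x of the grasp point in the frame of carton above 0 m and contact force between carton and the fingers above 1 N and contact force between carton and jar below 0.2 N and contact force between carton and tin below 0.2 N and contact force between carton and cup below 0.2 N and contact force between carton and cake_box below 0.2 N and contact force between carton and reader below 0.2 N and linear speed of carton below 0.02 m/s and angular speed of carton below 0.15 rad/s); the arm keeps its last pose, push and grip.
It fails at once if the reader is touched (over 1 N) (contact force between any of the arm, the fingers, carton and reader above 1 N).
It fails at once if the jar, tin, cup or cake box is moved more than 20 mm (distance of any of jar, tin, cup, cake_box from where it was at the start of the episode above 0.02 m).
It also fails if it takes over 53 s, if anything falls off the work surface, if the arm or the gripper's body presses on something with over 40 N, if the wrist force passes 120 N, or if a joint passes its speed limit or range.

## Working session

There is one attempt and no reset: what is moved stays moved. The work goes in short steps, Python scripts to look and compute and a tool call to move; the robot and the scene stay as the last step left them, time stands still between calls to the robot, and variables do not carry over. Pictures are saved under pics/ and viewed, and the job is handed in when it is done.

Besides the shell and the picture viewer there is one more tool, called after "Emit:" by a JSON object that holds its "fn" and its "kwargs". arm_command: Moves the arm, as the interface text tells. Its arguments: {"type":"object","properties":{"rot":{"type":"array"},"slide":{"type":"array"},"gripper":{"type":"array"}},"required":["rot","slide","gripper"]}

```bash
mkdir -p pics; ls; cat > h.py <<'E'
import numpy as np, cv2, json
from cell import telemetry, get_image, get_calibration, ctrl
from scipy.spatial.transform import Rotation as R
E
python3 - <<'E'
from h import *
s=telemetry.read_state(); print(s)
for n in ("scene","side","wrist"):
    c=get_calibration(n); print(n,c)
    p,d=get_image(n); cv2.imwrite(f"pics/{n}0.png",p[:,:,::-1]); np.savez(f"{n}0.npz",p=p,d=d,c=json.dumps({k:np.asarray(v).tolist() for k,v in c.items()}))
E
```

```text
pics
{'clock': 0.0, 'qpos': array([-1.2057955 ,  0.62931853,  0.03844977,  1.51839842, -0.02699971,
        0.99630022, -0.01997985]), 'qd': array([ 3.80702565e-04, -5.53332542e-04, -1.13053952e-03, -9.27637140e-04,
       -3.40834210e-05,  2.23216583e-04, -2.88312506e-04]), 'tau': array([ 9.45846136e-05, -5.63400042e+01,  1.22644342e+00, -1.93438375e+01,
        1.10857340e-02,  1.07626832e-02,  6.91222013e-06]), 'eef_pos': array([271.1503758 , 590.03890978, 230.39739438]), 'tool_rot': array([3.14156343e+00, 1.90607138e-03, 1.14000876e+00]), 'force': array([ 0.49587598,  0.38392906, -0.00870497]), 'torque': array([ 0.05862549, -0.03137145,  0.01175227]), 'width': 85.47303419678282}
scene {'fx': 352.3698415123835, 'fy': 352.3698415123835, 'cx': 259.22512746285906, 'cy': 190.6233060741653, 'xyz': array([ 952.46957367, -523.71885   ,  632.21266823]), 'attitude': array([ 0.91092056, -0.01083039,  0.60752649])}
side {'fx': 353.36715136078107, 'fy': 353.36715136078107, 'cx': 256.04168924964324, 'cy': 186.44414708665633, 'xyz': array([ 376.31148502, -591.90106887,  796.95920278]), 'attitude': array([ 0.76201111,  0.00818564, -0.30628079])}
wrist {'fx': 286.9397588342921, 'fy': 286.9397588342921, 'cx': 254.6532171246913, 'cy': 194.533944127144, 'xyz': array([203.8676202 , 621.0343427 , 373.09885692]), 'attitude': array([-0.29893646,  0.00254573,  1.14038918])}
```

View pics/scene0.png

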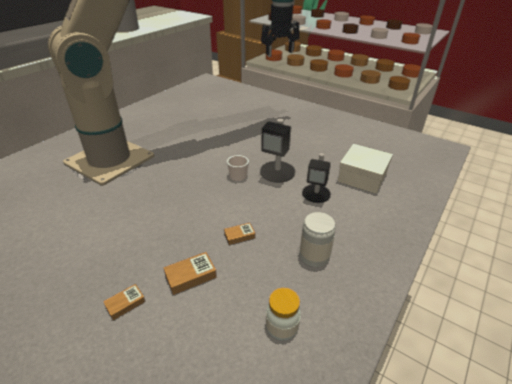

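View pics/side0.png

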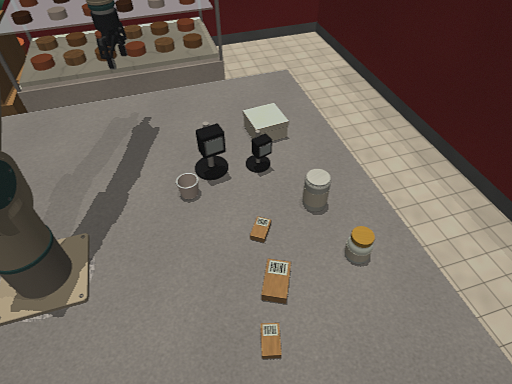

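View pics/wrist0.png

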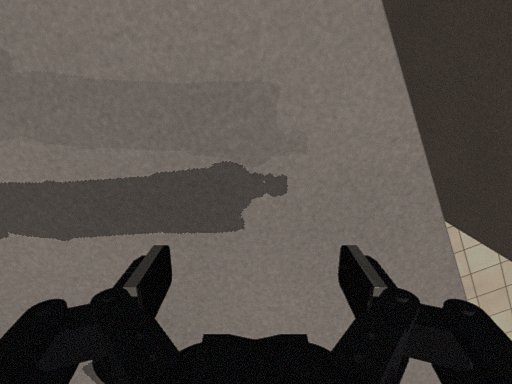

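Scene view: three cartons, at (190,272) large, (240,233) small and (125,301) small. There are two readers, at (278,150) large and (318,178) small. The large carton and the large reader fit the description. I'll confirm both with a crop and measurements.

```bash
cat >> h.py <<'E'
def load(n):
    z=np.load(n+".npz"); return z['p'],z['d'],json.loads(str(z['c']))
def rays(c,u,v):
    a=np.stack([(np.asarray(u,float)-c['cx'])/c['fx'],-(np.asarray(v,float)-c['cy'])/c['fy'],-np.ones(np.shape(u))],-1)
    return a@R.from_euler('xyz',c['attitude']).as_matrix().T
def onplane(c,u,v,z):
    r=rays(c,u,v); o=np.array(c['xyz']); return o+r*((z-o[2])/r[...,2])[...,None]
def pts(c,u,v,d): return np.array(c['xyz'])+rays(c,u,v)*np.asarray(d)[...,None]
def cloud(n):
    p,d,c=load(n); v,u=np.mgrid[0:384,0:512]; P=pts(c,u,v,d); P[d==0]=np.nan; return p,d,c,P
E
python3 - <<'E'
from h import *
p,d,c=load("scene0")
a=cv2.resize(p[215:325,90:270],None,fx=4,fy=4,interpolation=cv2.INTER_CUBIC)
cv2.imwrite("pics/crop1.png",a[:,:,::-1][:600,:800])
p2,_,_=load("side0")
b=cv2.resize(p2[100:200,160:310],None,fx=5,fy=5,interpolation=cv2.INTER_CUBIC); cv2.imwrite("pics/crop2.png",b[:,:,::-1])
for n in("scene0","side0"):
    p,d,c,P=cloud(n)
    hsv=cv2.cvtColor(p,cv2.COLOR_RGB2HSV)
    tab=(np.abs(P[...,2])<15)&(P[...,0]>200)&(P[...,0]<800)&(np.abs(P[...,1])<400)
    print(n,"table z",np.nanmedian(P[tab][:,2]))
    obj=(P[...,2]>12)&(P[...,0]>250)&(P[...,0]<1000)&(np.abs(P[...,1])<700)
    k,l,st,ce=cv2.connectedComponentsWithStats(obj.astype(np.uint8))
    for i in range(1,k):
        if st[i,4]<60: continue
        q=P[l==i]; print(ce[i].round(),st[i,4],"min",q.min(0).round(),"max",q.max(0).round(),"col",p[l==i].mean(0).round())
E
```

```text
scene0 table z 0.6415477981515778
[282.  25.] 1178 min [250. 517. 245.] max [316. 659. 424.] col [39. 38. 36.]
[276. 144.] 1151 min [444. 197.  12.] max [531. 298. 182.] col [66. 64. 59.]
[364. 166.] 1700 min [648. 321.  12.] max [781. 458.  75.] col [172. 170. 149.]
[318. 172.] 610 min [612. 186.  12.] max [673. 240. 136.] col [73. 71. 66.]
[238. 166.] 411 min [367. 139.  12.] max [431. 207.  59.] col [135. 125. 112.]
[317. 238.] 1516 min [710. -19.  12.] max [779.  53. 113.] col [145. 141. 124.]
[239. 232.] 392 min [523. -72.  12.] max [595.   4.  23.] col [166. 133.  89.]
[190. 271.] 1232 min [ 500. -252.   12.] max [ 596. -139.   32.] col [161. 129.  85.]
[124. 300.] 684 min [ 460. -363.   12.] max [ 516. -287.   23.] col [164. 132.  87.]
[283. 313.] 1453 min [ 747. -213.   13.] max [ 808. -152.   89.] col [159. 133.  71.]
side0 table z 0.4020264536297873
[110.  28.] 1318 min [250. 517. 245.] max [315. 654. 446.] col [34. 34. 33.]
[265. 128.] 1649 min [612. 185.  12.] max [780. 457. 137.] col [121. 122. 112.]
[211. 145.] 1058 min [447. 199.  12.] max [530. 297. 183.] col [42. 42. 40.]
[317. 189.] 927 min [706. -20.  12.] max [775.  49. 114.] col [125. 122. 111.]
[188. 184.] 419 min [367. 139.  12.] max [430. 204.  59.] col [112. 104.  97.]
[261. 228.] 339 min [524. -74.  12.] max [595.   4.  24.] col [144. 118.  85.]
[360. 244.] 818 min [ 743. -213.   12.] max [ 804. -152.   89.] col [133. 113.  74.]
[276. 280.] 1001 min [ 500. -252.   12.] max [ 596. -136.   33.] col [146. 120.  86.]
[271. 340.] 650 min [ 459. -363.   12.] max [ 516. -286.   24.] col [151. 124.  90.]
```

View pics/crop1.png

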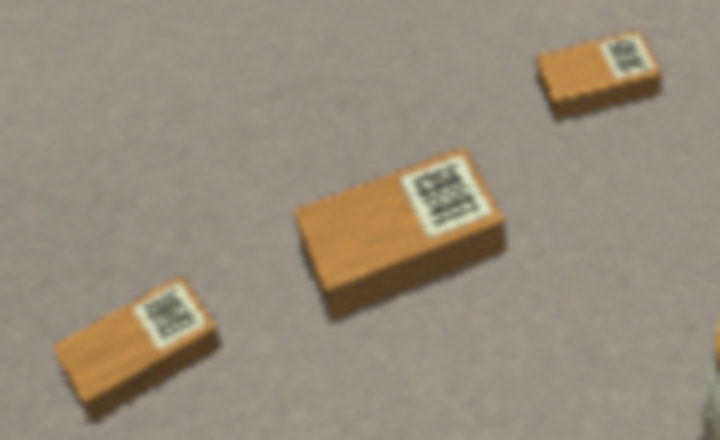

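View pics/crop2.png

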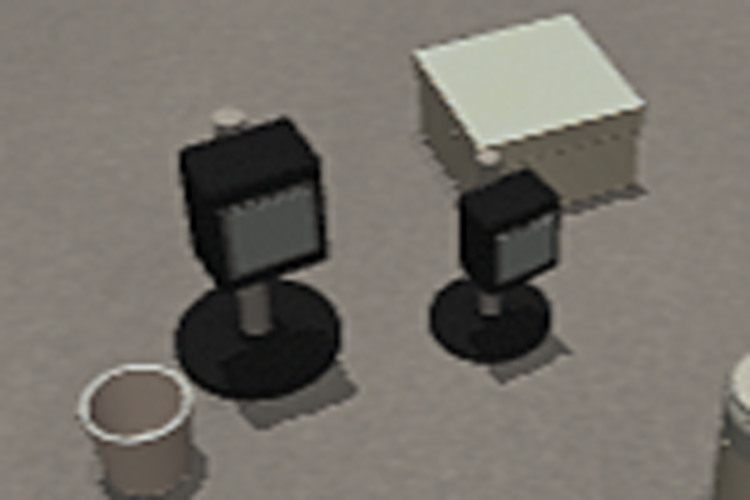

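The crops confirm it: the middle carton, at scene (190,272), is the largest. The left reader, at side (211,145), is the larger one, with its window at about side (215,147). Next I'll measure both.

```bash
cat > m.py <<'E'
from h import *
for n in("scene0","side0"):
    p,d,c,P=cloud(n); hsv=cv2.cvtColor(p,cv2.COLOR_RGB2HSV)
    # carton top face by region
    roi=(P[...,0]>480)&(P[...,0]<620)&(P[...,1]>-270)&(P[...,1]<-120)
    top=roi&(P[...,2]>24)
    q=P[top]; r=cv2.minAreaRect(q[:,:2].astype(np.float32)); print(n,"top",r,"z",np.median(q[:,2]), cv2.boxPoints(r).round())
    lab=top&(hsv[...,1]<90)
    print(" label centre",P[lab].mean(0).round(1),cv2.minAreaRect(P[lab][:,:2].astype(np.float32)))
    # reader
    rd=(P[...,0]>440)&(P[...,0]<540)&(P[...,1]>190)&(P[...,1]<305)
    foot=rd&(P[...,2]>8)&(P[...,2]<20)&(p.max(-1)<60); cc,rr=cv2.minEnclosingCircle(P[foot][:,:2].astype(np.float32)); print(" foot",cc,rr,foot.sum())
    head=rd&(P[...,2]>50)
    hz=P[head][:,2]; print(" head z pct",np.percentile(hz,[1,5,50,95,99]).round(1))
    win=head&(p.min(-1)>50)&(p.max(-1)<150)
    k,l,st,ce=cv2.connectedComponentsWithStats(win.astype(np.uint8),connectivity=4); i=1+np.argmax(st[1:,4]); m=l==i
    q=P[m]; c0=np.median(q,0); _,S,V=np.linalg.svd(q-q.mean(0)); nn=V[2]*(-np.sign(V[2][1]))
    mm=cv2.minAreaRect(np.argwhere(m)[:,::-1].astype(np.float32))
    print(" win px",ce[i],st[i],"center mean",q.mean(0).round(1),"mid",((q.min(0)+q.max(0))/2).round(1),"min",q.min(0).round(1),"max",q.max(0).round(1),"n",nn.round(3),"yaw",np.arctan2(nn[1],nn[0]).round(3),"rms",S[2]/np.sqrt(len(q)))
E
python3 m.py
```

```text
scene0 top ((547.3333740234375, -194.67507934570312), (99.96784973144531, 62.92668914794922), 63.00334167480469) z 28.633175814273272 [[ 497. -225.]
 [ 553. -253.]
 [ 598. -164.]
 [ 542. -136.]]
 label centre [ 559.7 -170.4   29.1] ((562.1923217773438, -169.9004364013672), (42.51005172729492, 54.78806686401367), 61.38788986206055)
 foot (511.97613525390625, 250.88638305664062) 43.96981430053711 100
 head z pct [ 57.   99.9 148.3 175.  180.3]
 win px [271.64306785 142.91150442] [261 133  21  21 339] center mean [493.7 206.3 133.3] mid [491.1 206.1 130.2] min [458.8 197.3 100. ] max [523.4 214.9 160.5] n [ 0.166 -0.986 -0.024] yaw -1.404 rms 1.6887460975572985
side0 top ((547.50634765625, -194.5794219970703), (101.60750579833984, 60.03070068359375), 62.8694953918457) z 28.51501648415808 [[ 498. -226.]
 [ 551. -253.]
 [ 597. -163.]
 [ 544. -136.]]
 label centre [ 559.9 -172.1   28.8] ((548.4385986328125, -194.53811645507812), (100.68379974365234, 58.40910339355469), 62.8694953918457)
 foot (485.1460266113281, 257.0656433105469) 54.9957275390625 464
 head z pct [ 95.7 102.9 155.4 175.6 180.8]
 win px [213.82627119 145.48728814] [205 137  18  18 236] center mean [494.1 205.5 136.5] mid [494.8 206.5 135.5] min [467.9 198.9 109.4] max [521.7 214.1 161.6] n [ 0.171 -0.985  0.014] yaw -1.399 rms 1.535992119960575
```

```bash
python3 - <<'E'
from h import *
n=np.array([.169,-.9856,0]); t=np.array([.9856,.169,0])
W=[]
for nm,f in(("scene0",0),("side0",1)):
    p,d,c,P=cloud(nm)
    rd=(P[...,0]>440)&(P[...,0]<545)&(P[...,1]>190)&(P[...,1]<305)
    rel=P-np.array([485.1,257.,0]); a=rel@n; b=rel@t
    fr=rd&(a>40)&(P[...,2]>60)
    print(nm,"front z pct",np.percentile(P[fr][:,2],[0,2,5,95,98,100]).round(1),"b",np.percentile(b[fr],[0,2,98,100]).round(1),"a",np.percentile(a[fr],[10,50,90]).round(1))
    top=rd&(P[...,2]>165)&(p.max(-1)<60); q=P[top]; r=cv2.minAreaRect(np.c_[a[top],b[top]].astype(np.float32)); print("  top z",np.median(q[:,2]),r)
    g=p.min(-1)
    win=fr&(g>(50)); k,l,st,ce=cv2.connectedComponentsWithStats(win.astype(np.uint8),connectivity=4); i=1+np.argmax(st[1:,4]); m=(l==i)
    vv,uu=np.nonzero(m)
    # cast onto window plane a=55
    o=np.array(c['xyz']); r=rays(c,uu,vv); s=(55-(o-np.array([485.1,257.,0]))@n)/(r@n); Q=o+r*s[:,None]
    bb=(Q-np.array([485.1,257.,0]))@t
    rr=cv2.minAreaRect(np.c_[bb,Q[:,2]].astype(np.float32)); print("  win (b,z)",rr, "mean a",a[m].mean())
E
```

```text
scene0 front z pct [ 95.2  97.7 101.5 173.3 174.2 175.3] b [-34.7 -31.4  37.6  38.7] a [45.7 50.1 53. ]
  top z 173.3512863691686 ((29.786685943603516, 2.4821319580078125), (70.62482452392578, 45.0291862487793), 89.24028015136719)
  win (b,z) ((-1.2694511413574219, 134.44830322265625), (61.938865661621094, 57.44024658203125), 3.0110864639282227) mean a 51.4104265087149
side0 front z pct [ 95.5  98.6 101.6 174.  175.1 177.4] b [-35.  -34.5  35.2  37.6] a [46.1 50.5 53.4]
  top z 173.4291518790394 ((27.305156707763672, -0.7420234680175781), (49.883968353271484, 70.17774200439453), 0.05396180599927902)
  win (b,z) ((-0.3448143005371094, 138.87767028808594), (53.66709899902344, 50.304691314697266), 0.14750368893146515) mean a 52.25631145505566
```

Emit:
{"fn": "arm_command", "kwargs": {"rot": [[0,0,0],[0,0,0],[0,0,-4],[0,0,-4],[0,0,-4]], "slide": [[0,0,40],[0,-10,40],[10,-30,20],[12,-38,0],[12,-38,0]], "gripper": [85,85,85,85,85]}}

```text
clock: 0.57
eef_pos: [298.4, 477.3, 328.8]
tool_rot: [-3.134, 0.006, 0.938]
force: [1.9, -0.2, 0.7]
width: 84.7
```

Emit:
{"fn": "arm_command", "kwargs": {"rot": [[0,0,-5],[0,0,-5],[0,0,-5],[0,0,-5],[0,0,-5]], "slide": [[11,-39,0],[11,-39,0],[11,-39,0],[11,-39,0],[11,-39,0]], "gripper": [85,85,85,85,85]}}

```text
clock: 0.98
eef_pos: [353.3, 275.7, 329.4]
tool_rot: [-3.133, 0.004, 0.483]
force: [1.3, 0.4, -0.2]
width: 84.9
```

Emit:
{"fn": "arm_command", "kwargs": {"rot": [[0,0,-5],[0,0,-5],[0,0,-5],[0,0,-5],[0,0,-5]], "slide": [[11,-39,0],[11,-39,0],[11,-39,0],[11,-39,0],[11,-39,0]], "gripper": [85,85,85,85,85]}}

```text
clock: 1.4
eef_pos: [406.7, 74.5, 329.9]
tool_rot: [-3.131, 0.003, 0.026]
force: [0.9, 0.1, -0.3]
width: 84.6
```

Emit:
{"fn": "arm_command", "kwargs": {"rot": [[0,0,-5],[0,0,-5],[0,0,-5],[0,0,-5],[0,0,-5]], "slide": [[8,-39,0],[8,-39,0],[8,-39,0],[8,-39,0],[8,-39,0]], "gripper": [85,85,85,85,85]}}

```text
clock: 1.82
eef_pos: [446.2, -129.8, 330.7]
tool_rot: [-3.128, 0.0, -0.431]
force: [0.4, 0.6, 0.4]
width: 85.2
```

```bash
cat > st.py <<'E'
from h import *
s=telemetry.read_state()
M=R.from_euler('xyz',s['tool_rot']); print(s['clock'].__round__(2),s['eef_pos'].round(1),"z",M.as_matrix()[:,2].round(3),"x",M.as_matrix()[:,0].round(3),"q",s['qpos'].round(2),"F",s['force'].round(1),s['width'])
def goto(pos,zt,xt):
    zt=np.array(zt,float); zt/=np.linalg.norm(zt); xt=np.array(xt,float); xt-=zt*(xt@zt); xt/=np.linalg.norm(xt)
    T=R.from_matrix(np.c_[xt,np.cross(zt,xt),zt]); rv=(T*M.inv()).as_rotvec(degrees=True)
    print("slide",(np.array(pos)-s['eef_pos']).round(1),"rot",rv.round(1),np.linalg.norm(rv).round(1))
E
python3 - <<'E'
from st import *
goto([509,-270,86],[.2925,.572,-.766],[.89,-.455,0])
E
```

```text
1.82 [ 446.2 -129.8  330.7] z [ 0.005  0.012 -1.   ] x [ 0.908 -0.418 -0.   ] q [-0.28  0.29  0.67  1.88 -0.22  1.04  0.06] F [0.4 0.6 0.4] 85.19367732517769
slide [  62.8 -140.2 -244.7] rot [ 35.3 -17.1  -2.3] 39.3
```

Emit:
{"fn": "arm_command", "kwargs": {"rot": [[4.4,-2.1,0],[4.4,-2.1,0],[4.4,-2.1,0],[4.4,-2.1,0],[4.4,-2.1,0]], "slide": [[8,-18,-18],[8,-18,-18],[8,-18,-18],[8,-18,-18],[8,-18,-18]], "gripper": [85,85,85,85,85]}}

```text
clock: 2.23
eef_pos: [493.8, -227.2, 242.2]
tool_rot: [-2.686, -0.025, -0.437]
force: [-0.1, 0.7, 0.3]
width: 85.1
```

Emit:
{"fn": "arm_command", "kwargs": {"rot": [[4.4,-2.1,0],[4.4,-2.1,0],[4.4,-2.1,0],[1,0,0],[0,0,0]], "slide": [[8,-18,-18],[8,-18,-18],[8,-18,-18],[0,0,0],[0,0,0]], "gripper": [85,85,85,85,85]}}

```text
clock: 2.65
eef_pos: [513.8, -293.2, 174.7]
tool_rot: [-2.399, -0.01, -0.461]
force: [-0.4, 0.3, 0.2]
width: 84.9
```

```bash
python3 - <<'E'
from st import *
goto([509,-270,86],[.2925,.572,-.766],[.89,-.455,0])
c=get_calibration("wrist"); p,d=get_image("wrist"); cv2.imwrite("pics/wrist1.png",p[:,:,::-1]); np.savez("wrist1.npz",p=p,d=d,c=json.dumps({k:np.asarray(v).tolist() for k,v in c.items()}))
p,d,c,P=cloud("wrist1")
top=(P[...,2]>22)&(P[...,2]<36)&(P[...,0]>480)&(P[...,0]<620)&(P[...,1]>-270)&(P[...,1]<-120)
r=cv2.minAreaRect(P[top][:,:2].astype(np.float32)); print(r,np.median(P[top][:,2]),cv2.boxPoints(r).round())
E
```

```text
2.65 [ 513.8 -293.2  174.7] z [ 0.307  0.603 -0.737] x [ 0.895 -0.445  0.01 ] q [ 0.66  0.83  0.32  1.65 -0.93  1.3   1.03] F [-0.4  0.3  0.2] 84.92070837772873
slide [ -4.8  23.2 -88.7] rot [-2.1  1.6 -0.7] 2.7
((545.851806640625, -195.18099975585938), (100.75406646728516, 59.042205810546875), 62.781494140625) 28.03782099365867 [[ 497. -226.]
 [ 549. -253.]
 [ 595. -164.]
 [ 543. -137.]]
```

View pics/wrist1.png

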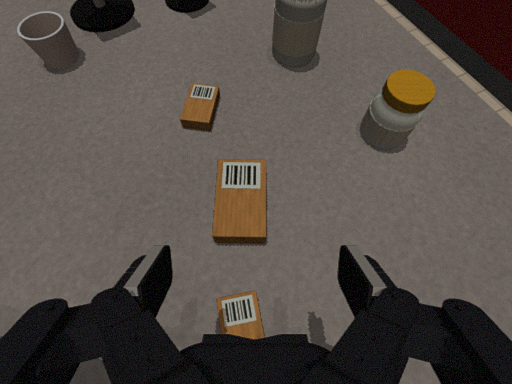

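The wrist view shows the large carton at (240,200), lined up between the fingers. The small carton at (240,312) stays below the path.

Emit:
{"fn": "arm_command", "kwargs": {"rot": [[-1,0.8,-0.3],[-1,0.8,-0.3],[0,0,0],[0,0,0],[0,0,0]], "slide": [[-2,8,-30],[-2,8,-30],[-1,7,-28],[0,0,0],[0,0,0]], "gripper": [85,85,85,85,85]}}

```text
clock: 3.12
eef_pos: [511.5, -266.4, 91.7]
tool_rot: [-2.453, -0.012, -0.464]
force: [0.6, -0.6, 0.0]
width: 85.0
```

```bash
python3 - <<'E'
from st import *
goto([537.7,-213,9],[.2925,.572,-.766],[.89,-.455,0])
E
```

```text
3.12 [ 511.5 -266.4   91.7] z [ 0.292  0.564 -0.772] x [ 0.894 -0.448  0.012] q [ 0.63  0.9   0.29  1.76 -1.01  1.12  1.14] F [ 0.6 -0.6  0. ] 85.03414947763164
slide [ 26.2  53.4 -82.7] rot [ 0.8  0.3 -0.5] 1.0
```

Emit:
{"fn": "arm_command", "kwargs": {"rot": [[0,0,0],[0,0,0],[0,0,0],[0,0,0],[0,0,0]], "slide": [[6.5,13,-20],[6.5,13,-20],[6.5,13,-20],[6.5,13,-20],[0,0,0]], "gripper": [85,85,85,85,85]}}

```text
clock: 3.53
eef_pos: [546.3, -216.0, 24.0]
tool_rot: [-2.461, -0.035, -0.459]
force: [-0.1, 2.0, -0.3]
width: 85.0
```

```bash
python3 - <<'E'
from st import *
goto([537.7,-213,9],[.2925,.572,-.766],[.89,-.455,0])
p,d=get_image("side"); cv2.imwrite("pics/side1.png",cv2.resize(p[200:384,180:380],None,fx=3,fy=3)[:,:,::-1])
E
```

```text
3.53 [ 546.3 -216.    24. ] z [ 0.303  0.552 -0.777] x [ 0.896 -0.442  0.035] q [ 0.63  0.98  0.11  1.8  -1.07  0.9   1.18] F [-0.1  2.  -0.3] 84.9987662610604
slide [ -8.6   3.  -15. ] rot [ 1.8  1.3 -0.8] 2.4
```

View pics/side1.png

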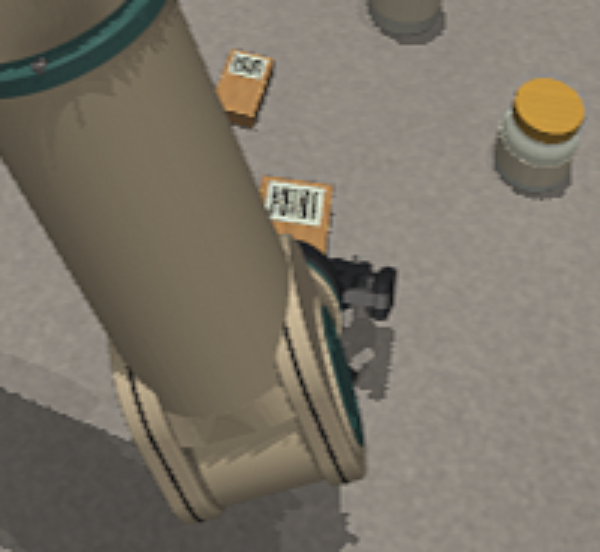

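Emit:
{"fn": "arm_command", "kwargs": {"rot": [[-3.5,2,0],[-3.5,2,0],[0,0,0]], "slide": [[-5,1,0],[-4,1,0],[0,0,0]], "gripper": [85,85,85]}}

```text
clock: 3.83
eef_pos: [539.5, -223.4, 32.1]
tool_rot: [-2.612, -0.039, -0.46]
force: [0.3, 0.4, 0.6]
width: 85.1
```

```bash
python3 - <<'E'
from st import *
goto([536.9,-214.7,9],[.241,.472,-.848],[.89,-.455,0])
E
```

```text
3.83 [ 539.5 -223.4   32.1] z [ 0.254  0.438 -0.862] x [ 0.895 -0.443  0.039] q [ 0.54  0.91  0.18  1.85 -1.05  0.8   1.11] F [0.3 0.4 0.6] 85.10998468621773
slide [ -2.6   8.7 -23.1] rot [ 2.5  1.3 -0.7] 2.9
```

Emit:
{"fn": "arm_command", "kwargs": {"rot": [[0,0.7,0],[0,0.7,0],[0,0,0],[0,0,0]], "slide": [[-2,3,-8],[-1,3,-8],[0,2,-7],[0,0,0]], "gripper": [85,85,85,85]}}

```text
clock: 4.17
eef_pos: [538.8, -220.3, 12.8]
tool_rot: [-2.625, -0.026, -0.461]
force: [-0.2, 0.3, -0.6]
width: 84.9
```

```bash
python3 - <<'E'
from st import *
goto([536.9,-214.7,9],[.241,.472,-.848],[.89,-.455,0])
E
```

```text
4.17 [ 538.8 -220.3   12.8] z [ 0.24   0.432 -0.869] x [ 0.895 -0.445  0.026] q [ 0.53  0.94  0.17  1.84 -1.05  0.77  1.11] F [-0.2  0.3 -0.6] 84.85797494996116
slide [-1.9  5.6 -3.8] rot [ 2.8  0.3 -0.6] 2.9
```

Emit:
{"fn": "arm_command", "kwargs": {"rot": [[0,0,0],[0,0,0],[0,0,0],[0,0,0],[0,0,0]], "slide": [[-1,5,-4],[0,2,-1],[0,0,0],[0,0,0],[0,0,0]], "gripper": [85,85,50,45,40]}}

```text
clock: 4.58
eef_pos: [535.9, -214.3, 5.3]
tool_rot: [-2.623, -0.022, -0.466]
force: [0.2, -1.1, 6.6]
width: 59.1
```

Emit:
{"fn": "arm_command", "kwargs": {"rot": [[0,0,0],[0,0,0],[0,0,0],[0,0,0],[0,0,0]], "slide": [[0,0,0],[0,0,0],[0,0,0],[0,0,0],[0,0,0]], "gripper": [40,40,40,40,40]}}

```text
clock: 5.0
eef_pos: [535.8, -214.7, 5.3]
tool_rot: [-2.623, -0.022, -0.466]
force: [-0.2, -0.4, 0.4]
width: 58.8
```

```bash
python3 - <<'E'
from st import *
E
```

```text
5.0 [ 535.8 -214.7    5.3] z [ 0.24   0.434 -0.868] x [ 0.893 -0.45   0.022] q [ 0.55  0.94  0.14  1.86 -1.06  0.74  1.12] F [-0.2 -0.4  0.4] 58.826134784300166
```

Emit:
{"fn": "arm_command", "kwargs": {"rot": [[0,0,0],[0,0,0],[0,0,0],[-4,2,0],[-4,2,0]], "slide": [[0,0,20],[0,0,35],[0,0,35],[0,0,20],[0,0,20]], "gripper": [40,40,40,40,40]}}

```text
clock: 5.42
eef_pos: [528.2, -218.7, 131.8]
tool_rot: [-2.787, -0.008, -0.477]
force: [-0.3, 0.5, -0.9]
width: 58.8
```

Emit:
{"fn": "arm_command", "kwargs": {"rot": [[-6,3,0],[-6,3,0],[-6,3,0],[-6,3,0],[-6,3,0]], "slide": [[0,0,0],[0,0,0],[0,0,0],[0,0,0],[0,0,0]], "gripper": [40,40,40,40,40]}}

```text
clock: 5.83
eef_pos: [530.9, -227.7, 143.7]
tool_rot: [2.889, -0.042, -0.475]
force: [-0.1, 0.8, -2.9]
width: 59.1
```

```bash
python3 - <<'E'
from st import *
p,d=get_image("scene"); cv2.imwrite("pics/scene2.png",p[:,:,::-1])
E
```

```text
5.83 [ 530.9 -227.7  143.7] z [-0.078 -0.241 -0.967] x [ 0.889 -0.457  0.042] q [-0.27  0.79  0.79  1.84 -0.42  0.72  0.19] F [-0.1  0.8 -2.9] 59.054566175330486
```

View pics/scene2.png

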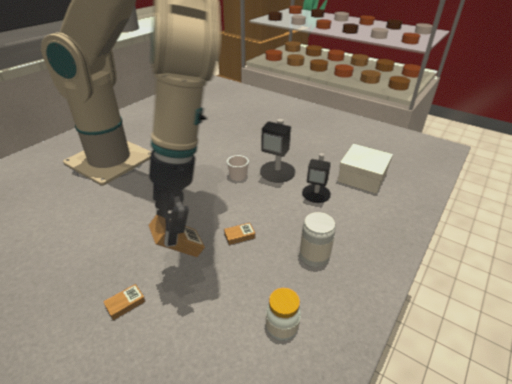

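The carton is held at scene (178,238) and partly turned. I'll carry on with the turn.

Emit:
{"fn": "arm_command", "kwargs": {"rot": [[-6,3,0],[-6,3,0],[-6,3,0],[-6,3,0],[-6,3,0]], "slide": [[0,0,0],[0,0,0],[0,0,0],[0,0,0],[0,0,0]], "gripper": [40,40,40,40,40]}}

```text
clock: 6.3
eef_pos: [537.6, -216.4, 144.3]
tool_rot: [2.286, -0.038, -0.434]
force: [-0.4, -0.3, -2.1]
width: 59.1
```

```bash
python3 - <<'E'
from st import *
# carton pose rel tool from pick: 
M0=R.from_euler('xyz',[-2.623,-.022,-.466]).as_matrix(); p0=np.array([535.8,-214.7,5.3])
xc=np.array([-.4567,-.8896,0]); yc=np.array([.8896,-.4567,0]); C0=np.c_[xc,yc,[0,0,1]]; cc=np.array([546.8,-194.8,14])
rel=M0.T@C0; rp=M0.T@(cc-p0); np.savez("rel.npz",rel=rel,rp=rp); print("grip rel",rp.round(1))
C=M.as_matrix()@rel; print("carton x",C[:,0].round(3),"z",C[:,2].round(3),"centre",(s['eef_pos']+M.as_matrix()@rp).round(1))
h=C[:,2].copy();h[2]=0;h/=np.linalg.norm(h); T=np.c_[[0,0,1],np.cross(h,[0,0,1]),h]; print("rot needed",R.from_matrix(T@C.T).as_rotvec(degrees=True).round(1))
E
```

```text
6.3 [ 537.6 -216.4  144.3] z [-0.295 -0.695 -0.655] x [ 0.907 -0.42   0.038] q [-0.63  1.2   1.09  1.7  -0.2   0.9  -0.16] F [-0.4 -0.3 -2.1] 59.1012919038795
grip rel [  1.1 -24.    3.7]
carton x [-0.123 -0.158  0.98 ] z [0.426 0.883 0.196] centre [ 544.7 -205.4  123.7]
rot needed [-9.1  7.1  0.2]
```

Emit:
{"fn": "arm_command", "kwargs": {"rot": [[-4.5,3.5,0],[-4,3,0],[0,0,0]], "slide": [[0,0,-15],[0,0,-15],[0,0,0]], "gripper": [40,40,40]}}

```text
clock: 6.55
eef_pos: [540.2, -209.2, 102.9]
tool_rot: [2.092, 0.015, -0.417]
force: [-1.1, 0.8, -4.4]
width: 58.6
```

```bash
cat > car.py <<'E'
from st import *
z=np.load("rel.npz"); C=M.as_matrix()@z['rel']; cen=s['eef_pos']+M.as_matrix()@z['rp']
print("carton x",C[:,0].round(3),"z",C[:,2].round(3),"centre",cen.round(1),"bottom",(cen-50*C[:,0]).round(1))
h=C[:,2].copy();h[2]=0;h/=np.linalg.norm(h); T=np.c_[[0,0,1],np.cross(h,[0,0,1]),h]; print("rot needed",R.from_matrix(T@C.T).as_rotvec(degrees=True).round(1))
E
python3 - <<'E'
from car import *
for n in("side","scene"):
    c=get_calibration(n);p,d=get_image(n); np.savez(n+"3.npz",p=p,d=d,c=json.dumps({k:np.asarray(v).tolist() for k,v in c.items()}))
    u0,v0=(200,180) if n=="side" else (110,160)
    cv2.imwrite(f"pics/{n}3.png",cv2.resize(p[v0:v0+150,u0:u0+180],None,fx=4,fy=4)[:,:,::-1])
E
```

```text
6.55 [ 540.2 -209.2  102.9] z [-0.358 -0.79  -0.498] x [ 0.914 -0.405 -0.015] q [-0.67  1.39  1.1   1.61 -0.16  0.99 -0.24] F [-1.1  0.8 -4.4] 58.589449155931156
carton x [ 0.005 -0.005  1.   ] z [0.425 0.905 0.003] centre [ 544.4 -201.5   80.2] bottom [ 544.1 -201.3   30.2]
rot needed [-0.3 -0.3 -0. ]
```

View pics/side3.png

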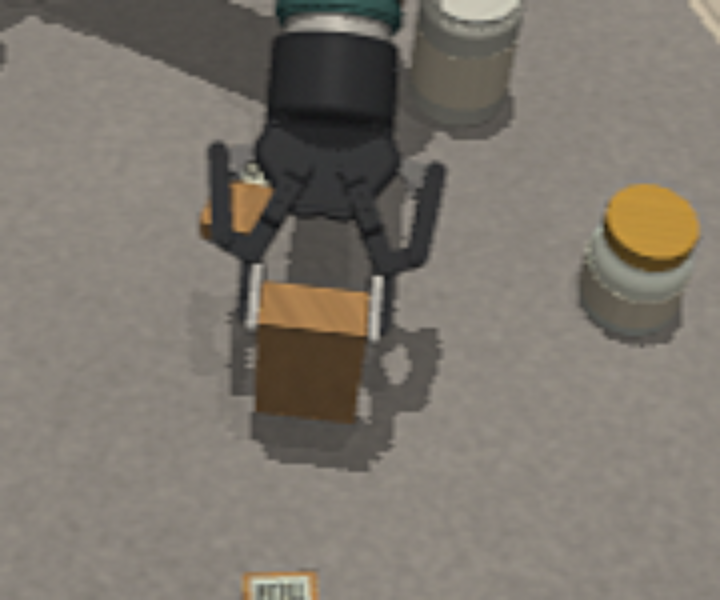

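View pics/scene3.png

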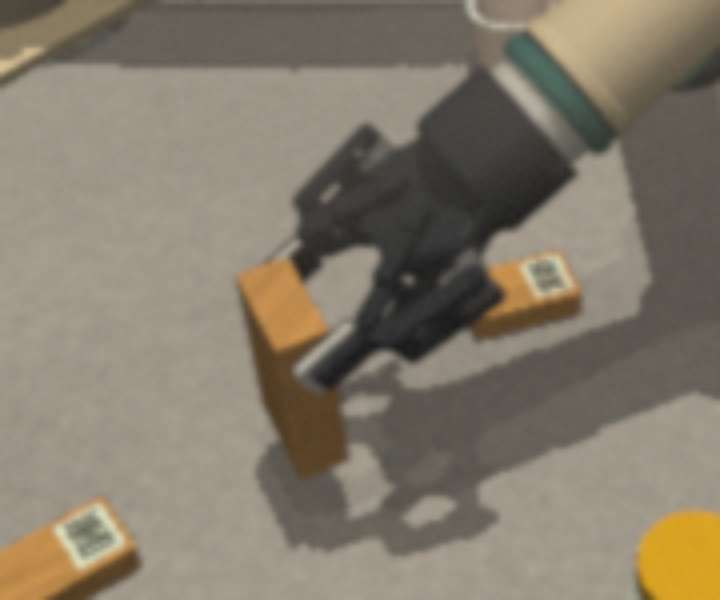

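Both views show the carton upright, hanging about 30 mm up, held near its top. I'll check the tilt from depth.

```bash
python3 - <<'E'
from h import *
for n in("side3","scene3"):
    p,d,c,P=cloud(n); hsv=cv2.cvtColor(p,cv2.COLOR_RGB2HSV)
    br=(hsv[...,1]>110)&(hsv[...,0]<22)&(P[...,0]>490)&(P[...,0]<600)&(P[...,1]>-250)&(P[...,1]<-170)&(P[...,2]>28)
    br=cv2.erode(br.astype(np.uint8),np.ones((3,3)))>0
    q=P[br]; print(n,len(q),q.min(0).round(),q.max(0).round())
    for nm,m in(("top",P[...,2]>np.percentile(q[:,2],97)-8),("low",P[...,2]<np.percentile(q[:,2],97)-12)):
        w=br&m
        if w.sum()<30: continue
        Q=P[w]; _,S,V=np.linalg.svd(Q-Q.mean(0)); print(nm,len(Q),Q.mean(0).round(1),"n",V[2].round(3),"rms",(S[2]/len(Q)**.5).round(2))
E
```

```text
side3 696 [ 515. -225.   37.] [ 571. -183.  135.]
top 263 [ 542.7 -204.3  130.7] n [ 0.029  0.065 -0.997] rms 1.56
low 407 [ 538.7 -213.2   81. ] n [-0.42  -0.907 -0.003] rms 0.71
scene3 526 [ 518. -228.   43.] [ 576. -184.  138.]
top 258 [ 548.6 -206.8  134.9] n [ 0.013  0.067 -0.998] rms 1.42
low 262 [ 564.7 -218.5   80.3] n [-0.003 -0.994 -0.112] rms 5.34
```

Emit:
{"fn": "arm_command", "kwargs": {"rot": [[0,0,0],[0,0,0],[0,0,0],[0,0,0]], "slide": [[0,0,-10],[0,0,-8],[0,0,-4],[0,0,0]], "gripper": [40,40,40,40]}}

```text
clock: 6.98
eef_pos: [540.4, -215.9, 97.2]
tool_rot: [2.112, -0.007, -0.433]
force: [0.0, -0.3, -1.7]
width: 59.0
```

```bash
python3 -c "from car import *"
```

```text
6.98 [ 540.4 -215.9   97.2] z [-0.356 -0.78  -0.515] x [ 0.908 -0.419  0.007] q [-0.65  1.39  1.09  1.61 -0.17  0.97 -0.25] F [ 0.  -0.3 -1.7] 58.98966105483152
carton x [-0.023 -0.014  1.   ] z [0.439 0.898 0.023] centre [ 545.4 -208.    74.7] bottom [ 546.5 -207.3   24.7]
rot needed [-0.8  1.3  0. ]
```

Emit:
{"fn": "arm_command", "kwargs": {"rot": [[-0.5,0.8,0],[0,0,0],[0,0,0],[0,0,0]], "slide": [[0,2,-8],[0,0,-8],[0,0,0],[0,0,0]], "gripper": [40,40,40,40]}}

```text
clock: 7.32
eef_pos: [541.0, -214.6, 83.1]
tool_rot: [2.104, -0.002, -0.437]
force: [0.7, 0.1, -1.1]
width: 59.0
```

```bash
python3 -c "from car import *"
```

```text
7.32 [ 541.  -214.6   83.1] z [-0.363 -0.781 -0.508] x [ 0.906 -0.423  0.002] q [-0.65  1.41  1.08  1.6  -0.18  0.98 -0.26] F [ 0.7  0.1 -1.1] 59.034457312235155
carton x [-0.016 -0.009  1.   ] z [0.443 0.897 0.015] centre [ 545.8 -206.9   60.5] bottom [ 546.6 -206.5   10.5]
rot needed [-0.5  0.9  0. ]
```

Emit:
{"fn": "arm_command", "kwargs": {"rot": [[-0.5,0.9,0],[0,0,0],[0,0,0],[0,0,0]], "slide": [[0,0,-5],[0,0,-4],[0,0,-2],[0,0,0]], "gripper": [40,40,40,40]}}

```text
clock: 7.65
eef_pos: [541.2, -215.0, 72.2]
tool_rot: [2.086, 0.009, -0.436]
force: [-0.6, 0.2, 1.0]
width: 58.9
```

```bash
python3 -c "from car import *"
```

```text
7.65 [ 541.2 -215.    72.2] z [-0.372 -0.787 -0.492] x [ 0.906 -0.422 -0.009] q [-0.65  1.44  1.08  1.58 -0.18  0.99 -0.27] F [-0.6  0.2  1. ] 58.933931458100155
carton x [0.002 0.003 1.   ] z [ 0.442  0.897 -0.004] centre [ 545.7 -207.6   49.5] bottom [ 5.455e+02 -2.077e+02 -5.000e-01]
rot needed [ 0.2 -0.1  0. ]
```

Emit:
{"fn": "arm_command", "kwargs": {"rot": [[0,0,0],[0,0,0]], "slide": [[0,0,-2],[0,0,0]], "gripper": [40,40]}}

```text
clock: 7.82
eef_pos: [541.2, -215.3, 72.6]
tool_rot: [2.082, 0.008, -0.436]
force: [0.5, 0.8, -0.5]
width: 59.0
```

```bash
python3 - <<'E'
from car import *
n="scene"
p,d=get_image(n)
cv2.imwrite(f"pics/{n}4.png",cv2.resize(p[160:310,110:290],None,fx=4,fy=4)[:,:,::-1])
E
```

```text
7.82 [ 541.2 -215.3   72.6] z [-0.372 -0.789 -0.489] x [ 0.906 -0.422 -0.008] q [-0.65  1.44  1.08  1.58 -0.18  0.99 -0.27] F [ 0.5  0.8 -0.5] 58.97599929140984
carton x [0.003 0.007 1.   ] z [ 0.442  0.897 -0.008] centre [ 545.6 -208.    49.8] bottom [ 5.455e+02 -2.083e+02 -2.000e-01]
rot needed [ 0.4 -0.2 -0. ]
```

View pics/scene4.png

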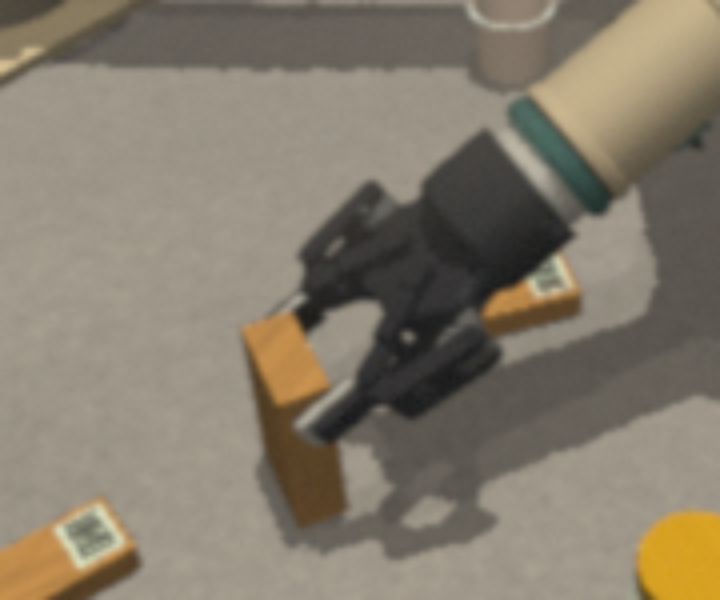

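Emit:
{"fn": "arm_command", "kwargs": {"rot": [[0,0,0],[0,0,0],[0,0,0],[0,0,0],[0,0,0]], "slide": [[0,0,-1],[0,0,0],[0,0,0],[0,0,0],[0,0,0]], "gripper": [40,62,70,85,85]}}

```text
clock: 8.28
eef_pos: [541.1, -215.6, 71.5]
tool_rot: [2.082, 0.008, -0.436]
force: [0.3, -0.4, 0.1]
width: 84.9
```

Emit:
{"fn": "arm_command", "kwargs": {"rot": [[0,0,0],[0,0,0],[0,0,0],[0,0,0],[0,0,0]], "slide": [[0,0,0],[0,0,0],[0,0,0],[0,0,0],[0,0,0]], "gripper": [85,85,85,85,85]}}

```text
clock: 8.7
eef_pos: [541.0, -215.7, 71.0]
tool_rot: [2.082, 0.008, -0.436]
force: [0.2, 0.3, -0.1]
width: 85.2
```

```bash
python3 - <<'E'
from car import *
for n in("side","scene"):
    c=get_calibration(n);p,d=get_image(n); np.savez(n+"5.npz",p=p,d=d,c=json.dumps({k:np.asarray(v).tolist() for k,v in c.items()}))
    u0,v0=(200,180) if n=="side" else (110,160)
    cv2.imwrite(f"pics/{n}5.png",cv2.resize(p[v0:v0+150,u0:u0+180],None,fx=4,fy=4)[:,:,::-1])
for n in("side5","scene5"):
    p,d,c,P=cloud(n); hsv=cv2.cvtColor(p,cv2.COLOR_RGB2HSV)
    br=(hsv[...,1]>110)&(hsv[...,0]<22)&(P[...,0]>490)&(P[...,0]<600)&(P[...,1]>-260)&(P[...,1]<-160)&(P[...,2]>8)
    br=cv2.erode(br.astype(np.uint8),np.ones((3,3)))>0
    q=P[br]; print(n,len(q),q.min(0).round(),q.max(0).round())
    for nm,m in(("top",P[...,2]>92),("low",P[...,2]<85)):
        Q=P[br&m]; _,S,V=np.linalg.svd(Q-Q.mean(0)); print(nm,len(Q),Q.mean(0).round(1),"n",V[2].round(3),"rms",(S[2]/len(Q)**.5).round(2))
        if nm=="top": print(cv2.minAreaRect(Q[:,:2].astype(np.float32)))
E
```

```text
8.7 [ 541.  -215.7   71. ] z [-0.372 -0.788 -0.49 ] x [ 0.906 -0.423 -0.008] q [-0.65  1.44  1.08  1.58 -0.18  0.99 -0.27] F [ 0.2  0.3 -0.1] 85.16803246950015
carton x [0.003 0.006 1.   ] z [ 0.442  0.897 -0.007] centre [ 545.4 -208.3   48.2] bottom [ 545.2 -208.6   -1.8]
rot needed [ 0.4 -0.2  0. ]
side5 633 [ 517. -232.   11.] [ 573. -188.  104.]
top 276 [ 544.2 -210.7   99.5] n [ 0.052  0.099 -0.994] rms 2.12
((545.59423828125, -209.04486083984375), (26.98080062866211, 53.05943298339844), 63.06984329223633)
low 325 [ 540.1 -219.8   52.1] n [0.443 0.896 0.004] rms 0.68
scene5 567 [ 520. -233.   11.] [ 577. -186.  103.]
top 279 [ 551.1 -212.3   99.9] n [-0.033  0.032 -0.999] rms 1.81
((547.0621948242188, -210.08297729492188), (24.573867797851562, 58.72518539428711), 61.83995819091797)
low 256 [ 566.5 -225.1   48.6] n [ 0.075 -0.995 -0.061] rms 4.78
```

View pics/scene5.png

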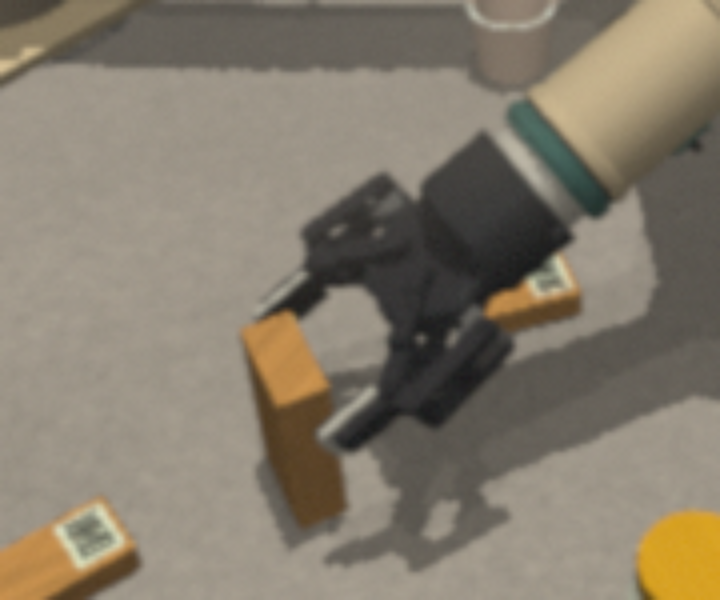

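View pics/side5.png

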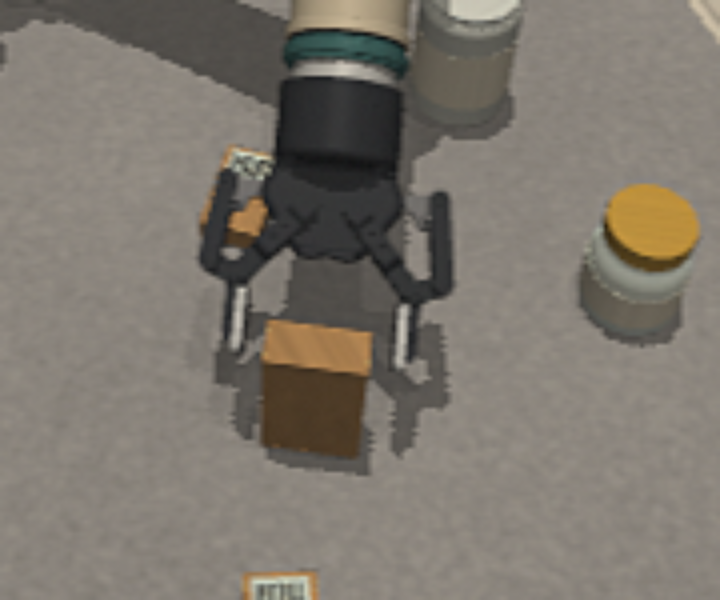

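Both views show the carton standing free at scene crop (295,420), with both fingers clear and the broad face vertical within 0.01. I'll retract and come in again from above.

Emit:
{"fn": "arm_command", "kwargs": {"rot": [[0,0,0],[0,0,0],[0,0,0],[0,0,0],[0,0,0]], "slide": [[7,15,10],[11,23,16],[11,23,18],[11,22,20],[0,0,30]], "gripper": [85,85,85,85,85]}}

```text
clock: 9.22
eef_pos: [576.9, -129.9, 161.2]
tool_rot: [2.078, 0.02, -0.443]
force: [1.0, 0.6, 0.7]
width: 85.1
```

```bash
python3 - <<'E'
from st import *
goto([546,-208,200],[0,0,-1],[.897,-.443,0])
E
```

```text
9.22 [ 576.9 -129.9  161.2] z [-0.383 -0.786 -0.486] x [ 0.903 -0.428 -0.02 ] q [-0.72  1.34  1.13  1.43 -0.13  1.27 -0.26] F [1.  0.6 0.7] 85.14898910127415
slide [-30.9 -78.1  38.8] rot [ 54.4 -27.5  -1.4] 60.9
```

Emit:
{"fn": "arm_command", "kwargs": {"rot": [[6,-3,0],[6,-3,0],[6,-3,0],[6,-3,0],[6,-3,0]], "slide": [[0,0,15],[0,0,15],[0,0,10],[0,0,10],[0,0,10]], "gripper": [85,85,85,85,85]}}

```text
clock: 9.63
eef_pos: [583.2, -121.2, 220.9]
tool_rot: [2.679, -0.004, -0.412]
force: [-0.1, -0.2, -0.6]
width: 85.3
```

Emit:
{"fn": "arm_command", "kwargs": {"rot": [[6,-3,0],[6,-3,0],[6,-3,0],[3,-1.5,0],[0,0,0]], "slide": [[-5,-15,0],[-5,-15,0],[-5,-15,0],[-5,-10,0],[0,0,0]], "gripper": [85,85,85,85,85]}}

```text
clock: 10.05
eef_pos: [562.8, -184.9, 232.2]
tool_rot: [3.111, -0.049, -0.428]
force: [-1.3, -0.6, 0.5]
width: 84.8
```

```bash
python3 - <<'E'
from st import *
goto([546,-208,200],[0,0,-1],[.897,-.443,0])
E
```

```text
10.05 [ 562.8 -184.9  232.2] z [ 0.032 -0.048 -0.998] x [ 0.909 -0.414  0.049] q [-0.24  0.65  0.81  1.74 -0.53  0.94  0.34] F [-1.3 -0.6  0.5] 84.75028059340774
slide [-16.8 -23.1 -32.2] rot [ 2.8  1.8 -1.7] 3.7
```

Emit:
{"fn": "arm_command", "kwargs": {"rot": [[2.5,1.8,-1.5],[0,0,0],[0,0,0],[0,0,0]], "slide": [[-9,-12,-25],[-8,-11,-25],[0,0,-20],[0,0,0]], "gripper": [85,85,85,85]}}

```text
clock: 10.38
eef_pos: [545.1, -210.7, 163.2]
tool_rot: [3.139, -0.005, -0.46]
force: [-0.9, 1.1, -0.9]
width: 85.0
```

```bash
python3 - <<'E'
from st import *
goto([546,-208,64],[0,0,-1],[.897,-.443,0])
c=get_calibration("wrist"); p,d=get_image("wrist"); cv2.imwrite("pics/wrist6.png",p[:,:,::-1]); np.savez("wrist6.npz",p=p,d=d,c=json.dumps({k:np.asarray(v).tolist() for k,v in c.items()}))
p,d,c,P=cloud("wrist6"); hsv=cv2.cvtColor(p,cv2.COLOR_RGB2HSV)
top=(P[...,2]>90)&(P[...,2]<110)&(P[...,0]>490)&(P[...,0]<600)&(P[...,1]>-260)&(P[...,1]<-160)&(hsv[...,1]>100)
r=cv2.minAreaRect(P[top][:,:2].astype(np.float32)); print(top.sum(),r,np.median(P[top],0))
E
```

```text
10.38 [ 545.1 -210.7  163.2] z [ 0.003 -0.004 -1.   ] x [ 0.896 -0.444  0.005] q [-0.12  0.73  0.73  1.79 -0.62  0.86  0.44] F [-0.9  1.1 -0.9] 84.99732994592961
slide [  0.9   2.7 -99.2] rot [0.3 0.2 0.1] 0.3
2942 ((545.796142578125, -208.2960205078125), (28.436931610107422, 59.61046600341797), 63.54305648803711) [ 546.31546336 -206.89627303   99.96261262]
```

View pics/wrist6.png

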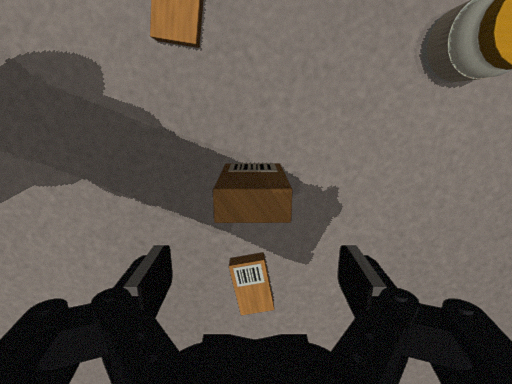

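The wrist view shows the carton's top end at (252,205), centred between the fingers. Its measured centre is (545.8, −208.3), so I'll descend there.

Emit:
{"fn": "arm_command", "kwargs": {"rot": [[0,0,0],[0,0,0],[0,0,0],[0,0,0],[0,0,0]], "slide": [[0,2,-25],[0,0,-25],[0,0,-20],[0,0,0],[0,0,0]], "gripper": [85,85,85,85,85]}}

```text
clock: 10.85
eef_pos: [551.6, -206.6, 97.5]
tool_rot: [3.137, -0.014, -0.451]
force: [0.3, 0.3, 1.0]
width: 85.1
```

```bash
python3 - <<'E'
from st import *
goto([545.8,-208.3,58],[0,0,-1],[.897,-.443,0])
E
```

```text
10.85 [ 551.6 -206.6   97.5] z [ 0.011 -0.01  -1.   ] x [ 0.9   -0.436  0.014] q [-0.08  0.81  0.65  1.83 -0.71  0.73  0.51] F [0.3 0.3 1. ] 85.11085111758867
slide [ -5.8  -1.7 -39.5] rot [ 0.6  0.6 -0.4] 1.0
```

Emit:
{"fn": "arm_command", "kwargs": {"rot": [[0,0,0],[0,0,0],[0,0,0],[0,0,0],[0,0,0]], "slide": [[-6,-1,0],[-2,-1,-15],[-2,0,-15],[-1,0,-8],[0,0,0]], "gripper": [85,85,85,85,85]}}

```text
clock: 11.27
eef_pos: [545.0, -209.0, 66.6]
tool_rot: [3.137, -0.026, -0.446]
force: [0.2, -0.2, 0.6]
width: 85.0
```

```bash
python3 - <<'E'
from st import *
goto([545.8,-208.3,58],[0,0,-1],[.897,-.443,0])
E
```

```text
11.27 [ 545.  -209.    66.6] z [ 0.022 -0.015 -1.   ] x [ 0.902 -0.431  0.026] q [-0.05  0.84  0.6   1.87 -0.76  0.64  0.57] F [ 0.2 -0.2  0.6] 85.01547580326825
slide [ 0.8  0.7 -8.6] rot [ 0.9  1.2 -0.8] 1.7
```

Emit:
{"fn": "arm_command", "kwargs": {"rot": [[0.9,1.2,-0.8],[0,0,0],[0,0,0],[0,0,0],[0,0,0]], "slide": [[0,0,-8],[0,0,0],[0,0,0],[0,0,0],[0,0,0]], "gripper": [85,85,40,40,40]}}

```text
clock: 11.68
eef_pos: [547.0, -210.1, 63.9]
tool_rot: [-3.141, -0.007, -0.459]
force: [0.7, -0.1, -1.4]
width: 59.0
```

Emit:
{"fn": "arm_command", "kwargs": {"rot": [[0,0,0],[0,0,0],[0,0,0],[0,0,0]], "slide": [[0,0,0],[0,0,0],[0,0,0],[0,0,0]], "gripper": [40,40,40,40]}}

```text
clock: 12.02
eef_pos: [547.3, -209.8, 65.1]
tool_rot: [-3.14, -0.009, -0.458]
force: [-0.2, -0.2, -1.7]
width: 59.7
```

```bash
python3 - <<'E'
from st import *
# carton standing, z axis along horizontal, jaw axis = carton y (aligned)
m=M.as_matrix()
xc=np.array([0,0,1.]); x=m[:,0].copy(); x[2]=0; x/=np.linalg.norm(x); yc=x; C0=np.c_[xc,yc,np.cross(xc,yc)]
cc=np.array([545.8,-208.3,50.]); cc+= x*((s['eef_pos']-cc)@x)
np.savez("rel.npz",rel=m.T@C0,rp=m.T@(cc-s['eef_pos'])); print(C0[:,2],m.T@(cc-s['eef_pos']))
E
```

```text
12.02 [ 547.3 -209.8   65.1] z [ 0.008 -0.003 -1.   ] x [ 0.897 -0.442  0.009] q [-0.05  0.85  0.6   1.85 -0.75  0.67  0.55] F [-0.2 -0.2 -1.7] 59.697126793819926
[ 0.44228715  0.8968735  -0.        ] [-0.13149488 -0.6565698  15.1244252 ]
```

Emit:
{"fn": "arm_command", "kwargs": {"rot": [[0,0,0],[0,0,0],[0,0,0],[0,0,0],[0,0,0]], "slide": [[0,0,15],[0,0,30],[0,0,30],[0,0,30],[0,0,10]], "gripper": [40,40,40,40,40]}}

```text
clock: 12.43
eef_pos: [543.4, -208.2, 179.9]
tool_rot: [3.141, 0.002, -0.459]
force: [0.0, -0.3, -0.9]
width: 59.3
```

```bash
python3 - <<'E'
from car import *
goto([513.7,91,177],[0,0,-1],[.9856,.169,0])
p,d=get_image("scene"); cv2.imwrite("pics/scene7.png",p[:,:,::-1])
E
```

```text
12.43 [ 543.4 -208.2  179.9] z [-0.002  0.001 -1.   ] x [ 0.896 -0.443 -0.002] q [-0.13  0.71  0.75  1.78 -0.6   0.9   0.43] F [ 0.  -0.3 -0.9] 59.32732757621753
carton x [ 0.01  -0.003  1.   ] z [ 0.443  0.896 -0.002] centre [ 543.5 -207.5  164.8] bottom [ 543.  -207.4  114.8]
rot needed [-0.2 -0.6  0. ]
slide [-29.7 299.2  -2.9] rot [-0.  -0.1 36. ] 36.0
```

View pics/scene7.png

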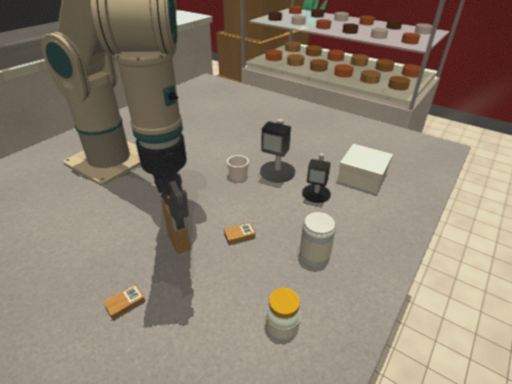

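The carton is lifted cleanly, at scene (177,225). Next I'll carry it towards the reader in gentle steps, with the turn included.

Emit:
{"fn": "arm_command", "kwargs": {"rot": [[0,0,3],[0,0,3],[0,0,3],[0,0,3],[0,0,3]], "slide": [[-2,20,5],[-3,25,5],[-3,25,0],[-3,25,0],[-3,25,0]], "gripper": [40,40,40,40,40]}}

```text
clock: 12.9
eef_pos: [527.4, -91.1, 187.5]
tool_rot: [3.136, -0.001, -0.197]
force: [0.9, 0.6, -0.5]
width: 59.0
```

Emit:
{"fn": "arm_command", "kwargs": {"rot": [[0,0,3],[0,0,3],[0,0,3],[0,0,3],[0,0,3]], "slide": [[-3,25,0],[-3,25,0],[-3,25,0],[-3,20,0],[-3,15,0]], "gripper": [40,40,40,40,40]}}

```text
clock: 13.32
eef_pos: [506.9, 28.4, 180.5]
tool_rot: [3.138, 0.009, 0.083]
force: [0.1, -0.3, -0.6]
width: 59.3
```

```bash
python3 - <<'E'
from car import *
goto([513.7,91,177],[0,0,-1],[.9856,.169,0])
E
```

```text
13.32 [506.9  28.4 180.5] z [-0.009 -0.004 -1.   ] x [ 0.997  0.082 -0.009] q [-0.54  0.58  0.65  1.97 -0.49  0.76  0.48] F [ 0.1 -0.3 -0.6] 59.266269497372086
carton x [0.017 0.006 1.   ] z [-0.082  0.997 -0.005] centre [506.6  29.  165.4] bottom [505.7  28.7 115.4]
rot needed [ 0.4 -1.   0. ]
slide [ 6.8 62.6 -3.5] rot [ 0.3 -0.5  5. ] 5.0
```

Emit:
{"fn": "arm_command", "kwargs": {"rot": [[0.2,-0.5,2.5],[0.2,-0.3,2.5],[0,0,0],[0,0,0],[0,0,0]], "slide": [[2,18,-1],[2,18,-1],[2,15,0],[1,6,0],[0,0,0]], "gripper": [40,40,40,40,40]}}

```text
clock: 13.73
eef_pos: [509.3, 94.6, 172.6]
tool_rot: [-3.136, 0.003, 0.186]
force: [0.2, 0.3, -1.7]
width: 59.2
```

```bash
python3 - <<'E'
from car import *
goto([513.7,91,177],[0,0,-1],[.9856,.169,0])
for n in("side","scene","wrist"):
    c=get_calibration(n);p,d=get_image(n); np.savez(n+"8.npz",p=p,d=d,c=json.dumps({k:np.asarray(v).tolist() for k,v in c.items()}))
    cv2.imwrite(f"pics/{n}8.png",cv2.resize(p[60:260,120:380] if n!="wrist" else p,None,fx=3 if n!="wrist" else 1,fy=3 if n!="wrist" else 1)[:,:,::-1])
E
```

```text
13.73 [509.3  94.6 172.6] z [-0.004  0.005 -1.   ] x [ 0.983  0.185 -0.003] q [-0.63  0.6   0.61  1.95 -0.5   0.75  0.46] F [ 0.2  0.3 -1.7] 59.155794699610624
carton x [ 0.012 -0.002  1.   ] z [-0.185  0.983  0.004] centre [509.   95.3 157.5] bottom [508.4  95.4 107.5]
rot needed [-0.1 -0.7 -0. ]
slide [ 4.4 -3.6  4.4] rot [-0.3 -0.2 -1. ] 1.0
```

View pics/scene8.png

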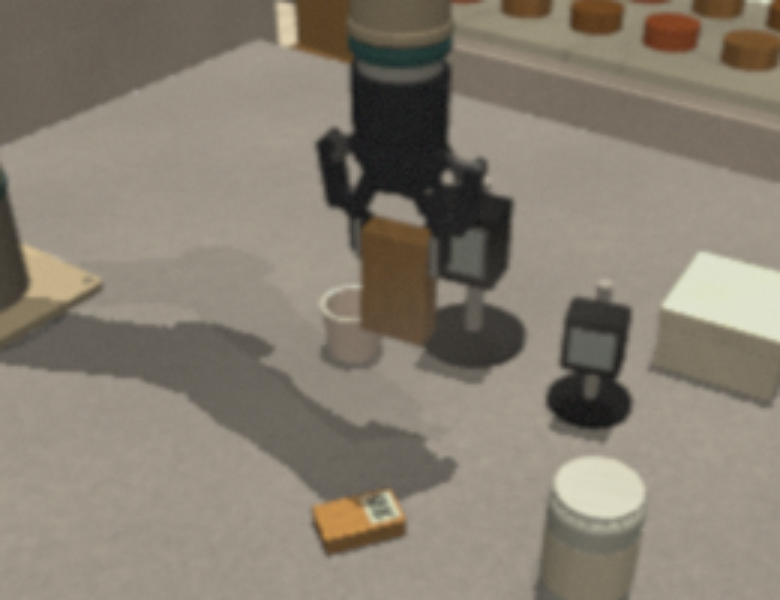

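View pics/side8.png

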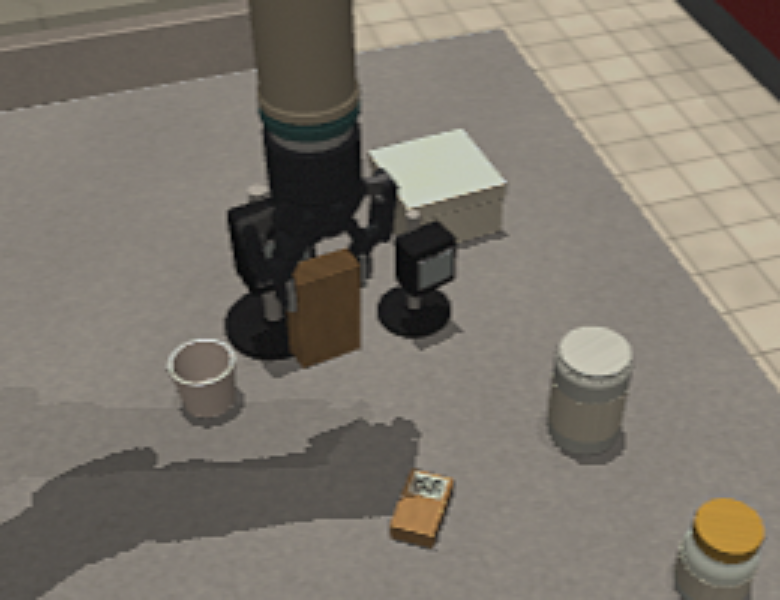

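View pics/wrist8.png

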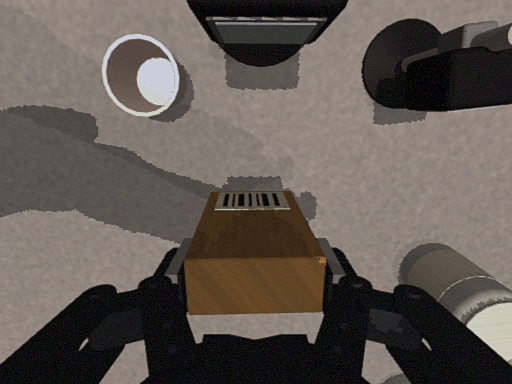

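The carton is upright with its label towards the window: in the wrist view the label is at (252,200) and the window at (265,33), parallel to each other. I'll make a small correction, then verify from depth.

Emit:
{"fn": "arm_command", "kwargs": {"rot": [[-0.2,-0.5,-1],[0,0,0],[0,0,0],[0,0,0],[0,0,0]], "slide": [[4,-4,4],[0,0,0],[0,0,0],[0,0,0],[0,0,0]], "gripper": [40,40,40,40,40]}}

```text
clock: 14.3
eef_pos: [514.5, 82.2, 178.3]
tool_rot: [3.138, -0.008, 0.155]
force: [-0.7, 0.3, -1.7]
width: 59.7
```

```bash
cat > v.py <<'E'
from car import *
goto([513.7,91,177],[0,0,-1],[.9856,.169,0])
W=np.array([494.4,202.8,135]); wx=np.array([-.169,.9856,0]); wy=np.cross([0,0,1],wx)
code=cen+C@[-27,0,14]; print("code in window",[((code-W)@a).round(1) for a in(wx,wy,np.array([0,0,1]))])
for n in("side","scene"):
    c=get_calibration(n);p,d=get_image(n); np.savez(n+"9.npz",p=p,d=d,c=json.dumps({k:np.asarray(v).tolist() for k,v in c.items()}))
    p,d,c,P=cloud(n+"9"); hsv=cv2.cvtColor(p,cv2.COLOR_RGB2HSV)
    br=(hsv[...,1]>100)&(hsv[...,0]<22)&(np.linalg.norm(P-cen,axis=-1)<75)
    br=cv2.erode(br.astype(np.uint8),np.ones((3,3)))>0
    q=P[br]; print(n,len(q),q.min(0).round(),q.max(0).round())
    a=(P-cen)@C[:,2]; w=br&(P[...,2]<cen[2]+38)&(a<-8); Q=P[w]; m=np.median(Q,0); Q=Q[np.abs((Q-m)@C[:,2])<8]; _,S,V=np.linalg.svd(Q-Q.mean(0)); nn=V[2]*np.sign(V[2][1])
    print(" back face",len(Q),"n",nn.round(3),"centre off",((Q.mean(0)-cen)@C[:,2]).round(1),"ylim",np.percentile((Q-cen)@C[:,1],[1,99]).round(1),"zlim",np.percentile(q[:,2],[1,99]).round(1))
E
python3 v.py
```

```text
14.3 [514.5  82.2 178.3] z [ 0.008 -0.002 -1.   ] x [0.988 0.155 0.008] q [-0.63  0.59  0.63  1.95 -0.5   0.75  0.44] F [-0.7  0.3 -1.7] 59.72397737637303
carton x [0.    0.005 1.   ] z [-0.155  0.988 -0.005] centre [514.4  82.8 163.2] bottom [514.4  82.5 113.2]
rot needed [ 0.3 -0.   0. ]
slide [-0.8  8.8 -1.3] rot [0.1 0.5 0.8] 1.0
code in window [np.float64(-107.8), np.float64(0.4), np.float64(1.1)]
side 616 [485.  63. 123.] [542.  93. 220.]
 back face 410 n [-0.148  0.989 -0.005] centre off -13.6 ylim [-29.6  23.9] zlim [125.8 217.6]
scene 609 [490.  64. 125.] [546.  90. 218.]
 back face 426 n [-0.155  0.988 -0.007] centre off -13.4 ylim [-24.1  29.2] zlim [128.8 217.3]
```

```bash
python3 - <<'E'
from h import *
cen=np.array([514.4,82.8,163.2]); zc=np.array([-.155,.988,0]); yc=np.array([.988,.155,0])
for n in("side9","scene9"):
    p,d,c,P=cloud(n); hsv=cv2.cvtColor(p,cv2.COLOR_RGB2HSV)
    br=(hsv[...,1]>100)&(hsv[...,0]<22)&(np.linalg.norm(P-cen,axis=-1)<80)
    k,l,st,ce=cv2.connectedComponentsWithStats(br.astype(np.uint8)); i=1+np.argmax(st[1:,4]); br=l==i
    v,u=np.nonzero(br); o=np.array(c['xyz']); r=rays(c,u,v); s=((cen-14*zc-o)@zc)/(r@zc); Q=o+r*s[:,None]
    y=(Q-cen)@yc; mid=np.abs(y)<20
    zb=[Q[mid&(np.abs(y-t)<2)][:,2].min() for t in range(-16,17,4)]
    print(n,"bottom z at back plane",np.round(zb,1))
    a=(P-cen)@zc; top=br&(np.abs(a)<9)&(P[...,2]>200)&(np.abs((P-cen)@yc)<22); print(" top z",np.median(P[top][:,2]),top.sum())
E
```

```text
side9 bottom z at back plane [120.8 123.2 121.9 120.6 121.7 120.4 121.5 120.1 118.8]
 top z 215.9693636422371 79
scene9 bottom z at back plane [122.6 123.5 122.1 123.  127.  125.7 123.5 121.3 123.1]
 top z 216.11036853056834 67
```

Depth puts the carton about 5 mm higher in the grip than I reckoned (bottom at about 120, top at about 216). I'll correct height and distance.

Emit:
{"fn": "arm_command", "kwargs": {"rot": [[0,0,0.8],[0,0,0],[0,0,0],[0,0,0],[0,0,0]], "slide": [[-1,5,-5],[0,0,0],[0,0,0],[0,0,0],[0,0,0]], "gripper": [40,40,40,40,40]}}

```text
clock: 14.82
eef_pos: [513.0, 88.7, 172.3]
tool_rot: [3.139, -0.007, 0.172]
force: [-0.0, 0.3, -1.3]
width: 59.3
```

Emit:
{"fn": "arm_command", "kwargs": {"rot": [[0,0,0],[0,0,0],[0,0,0]], "slide": [[0,0,0],[0,0,0],[0,0,0]], "gripper": [40,40,40]}}

```text
clock: 15.07
eef_pos: [513.0, 88.7, 172.3]
tool_rot: [3.138, -0.007, 0.173]
force: [0.6, 0.4, -0.8]
width: 59.6
```

```bash
python3 v.py; python3 - <<'E'
from st import *
p,d=get_image("wrist"); cv2.imwrite("pics/wrist10.png",p[:,:,::-1])
print(s['qd'].round(3))
E
```

```text
15.07 [513.   88.7 172.3] z [ 0.007 -0.002 -1.   ] x [0.985 0.172 0.007] q [-0.63  0.6   0.62  1.96 -0.5   0.74  0.45] F [ 0.6  0.4 -0.8] 59.55955274557439
carton x [0.001 0.005 1.   ] z [-0.172  0.985 -0.005] centre [512.9  89.3 157.2] bottom [512.8  89.1 107.2]
rot needed [ 0.3 -0.1  0. ]
slide [0.7 2.3 4.7] rot [ 0.1  0.4 -0.2] 0.5
code in window [np.float64(-101.1), np.float64(1.1), np.float64(-4.8)]
side 600 [483.  69. 117.] [541. 102. 212.]
 back face 386 n [-0.167  0.986 -0.004] centre off -13.7 ylim [-29.3  24. ] zlim [119.4 211.3]
scene 612 [487.  70. 122.] [544.  96. 212.]
 back face 443 n [-0.171  0.985 -0.002] centre off -13.3 ylim [-24.   28.5] zlim [123.5 211.4]
15.17 [513.   88.7 172.4] z [ 0.007 -0.002 -1.   ] x [0.985 0.172 0.007] q [-0.63  0.6   0.62  1.96 -0.5   0.74  0.45] F [-1.5  0.5 -0.8] 59.42934041684307
[ 0.002 -0.001  0.    -0.001  0.     0.001  0.   ]
```

View pics/wrist10.png

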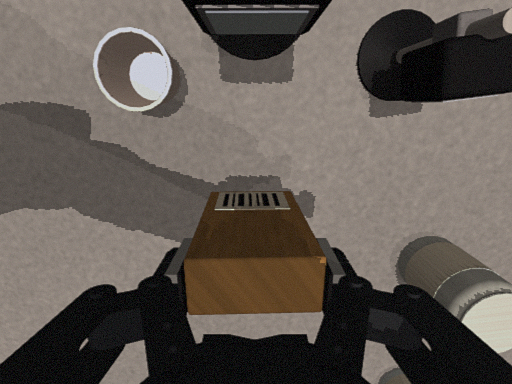

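Wrist view: label at (252,200), parallel to and centred on the window at (258,22). The arm is at rest and everything is within tolerance, so I'll hand the job in.

```bash
python3 -c "
from cell import ctrl; print(ctrl.finish_job())"
```

```text
the job is handed in; nothing more can be done
None
```

I picked up the largest carton and stood it on its label end, then let go. I gripped it again from above by its top half, carried it to the larger reader, and handed the job in at about 15.2 s while holding it still. I got no verdict back.

**Standing:** with the fingers open, it stood free for about 0.4 s. Its broad face was within 0.01 rad of vertical in the camera depth.

**At the reader (last checks):**

| Check | Measured | Limit |
|---|---|---|
| Label distance from the window | about 101 mm | 75–125 mm |
| Sideways offset | about 1 mm | 18 mm |
| Height offset | −5 mm from the arm pose, about 0 from depth | 18 mm |
| Facing the window | within about 0.5° | 11° |
| Upright | within about 0.5° | 10° |
| Grasp point above the carton's centre | about 29 mm | above 0 |
| Gripper opening | 59.5 mm, holding the carton | – |

**Disagreement:** the two height figures differ because the carton sits about 5 mm higher in the grip than the arm pose implied. I corrected by the depth figure; both are within tolerance.

**Reader and other objects:** no unexpected force showed in the arm readings, and the carton stayed about 10 cm from the reader. I kept the path clear of the jar, tin, cup and cake box but did not measure their positions again at the end.

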